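# Work the jammed wedge out from under the bench refractometer

## Task

A wooden wedge is jammed under the front foot of the bench refractometer. Hold it by its thick end and rock it loose while the foot still rests on it, swinging the thick end about 20 mm to each side: first away from the robot base, then towards it, then away once more; then slide it out so that the refractometer settles on its own foot, and lay the wedge flat on its base in the steel tray. Do not lift the refractometer, and leave the other, loose wedge alone.

Things in the scene. Friction and masses are not known exactly. Their poses are not given: they have to be found in the camera images.
- wedge: jammed wooden wedge, 150 long, 36 wide, 60 g, base on the counter; height falls evenly from 31 at the thick end to 3 at the thin end. Origin: middle of the base's edge at the thick end; x along it to the thin end, z up. The foot presses on it about 105 from the thick end with some 10 N (straight pull: 8 to 15 N); it swings about there. Grip across the 36, 10 to 25 from the thick end. All mm
- front_foot (a point): underside of the refractometer's front foot, a rubber bar 44 mm wide, 20 thick, 12 mm behind the front face. Height 0 when down on the counter, about 11 mm now. x points to the rear (body 130 wide, 260 long, 330 high; it rocks on a rear foot bar fixed 220 mm behind), the wedge sticks out towards -x. y points to the side away from the robot base
- tray: shallow steel tray fixed to the counter, 180 mm (x) by 250 mm (y), 28 mm high, walls and floor 3 mm thick, open at the top. Origin: centre of its underside
- spare_wedge: second wedge of the same wood and size, lying loose on the counter, not under anything; to be left alone. Origin and axes as the jammed wedge's

How it is judged:
By the outcome, as a careful person would: the job done as asked, in the order asked, and still so for the second after the job is handed in, with the robot touching nothing.
It also fails if it takes over 45 s, if anything falls off the work surface, if the arm or the gripper's body presses on something with over 40 N, if the wrist force passes 120 N, or if a joint passes its speed limit or range.

## Robot

A 6-joint arm with a two-finger parallel gripper is mounted at the origin on the work surface. World frame = base frame: x ahead of the robot, y to its left, z up, the work surface at z = 0. Lengths are in mm, angles in rad, forces in N, time in s.
With the tool pointing down it reaches from about 350 to 875 mm from the base axis. Payload 4.2 kg.
Tool frame: the origin (TCP) lies at the very end of the fingers, on their centre line; the grasp point (between the pads) lies 19 mm behind it; z points along the fingers, y is the line along which they close (so a half turn about z gives the same grasp; the last joint's range is limited). The gripper opens to 87 mm and grips with 3 to 60 N. Pads are 19 mm wide; open, the fingers measure 117 mm over their backs; the gripper's body (75 mm by 190 mm) begins 51 mm behind the grasp point.
Start: joints at [1.392, 0.385, 0.008, 0, -1.194, -0.259], TCP at [264.934, 566.047, 222.55] pointing down, gripper open.
Joint ranges: [-3.14, 3.14], [-1.21, 2.06], [-1.07, 1.41], [-3.16, 2.05], [-2.99, -0.16], [-3.1, 3.1]. Speed limits (rad/s): [2.79, 2.79, 3.14, 3.14, 3.14, 3.14].

## Interface

Orientations are given as a rotation vector (axis times angle).
In Python, from rig import ctrl gives the robot as it stands.
- The arm moves only by the tool hand_motion, called after ">>>" as name(argument=value, ...), one argument or row to a line, values as JSON. Schema: {"type":"object","properties":{"plan":{"type":"string"},"grip_force":{"type":"number"},"only":{"type":"string"},"quiet":{"type":"boolean"},"lines":{"type":"string"}},"required":["plan"],"additionalProperties":false}. plan is a string of 1 to 5 rows, parted by semicolons, with the numbers parted by commas; each row has 7 numbers: dx, dy, dz in shares of the most that a row can go, 1 being 62.5 mm, then a rotation vector rx, ry, rz in units of 0.1 rad, then the opening from 0.0 (shut) to 1.0 (fully open); each row shifts and turns the commanded pose from where the row before left it, along the tool's axes as they then stand; what a row does not reach is not made up. A row lasts 1/8 s, in which the tool goes at most 62.5 mm and 0.188 rad, less where a joint would pass 70% of its speed; a pose out of reach is approached as far as the arm can. The fingers move at their own pace and stop on an object; grip_force is the grip in N (left out, the last holds). Time passes only in rows, so rows that do not move let the fingers close. The tool returns the time, the measured TCP pose, the force, the opening and the grip force at its end. only (a regular expression) keeps the lines of the reply that match it, lines (a string "A,B") keeps lines A to B, and quiet returns only ok. Input that does not fit is refused with a message, and nothing moves.
- ctrl.sense(): the state, without advancing time (a new reading comes with each control period).
- ctrl.get_image(name): name is "side" or "top" or "wrist"; returns the picture (480x640x3 uint8, red, green, blue); there is no depth.
- ctrl.calibration(name): a dict with "mtx" (3x3 intrinsics, pixels), "R" (3x3) and "t" (3): a world point X has camera coordinates R X + t. Camera axes: x right, y down, z forward; pixel columns grow to the right and rows downward; lengths in mm; the calibration is good to about 2 mm. A picture is of the moment at which its call begins: read the wrist's pose just before it. calibration takes no time and is no camera call; for the wrist camera it gives the pose at the moment of the call.
- ctrl.hand_in(): hands the job in; it is judged then, once.
The state is a dict: "clock": time; "q": joint angles; "qd": joint speeds; "joint_efforts": joint torques, N m; "eef_pos": TCP position; "tcp_rot": TCP orientation; "contact_force": force on the tool from outside, world axes, zero at the start; "wrist_torque": the same for the moment, N m; "gripper_width": opening from 0.0 (shut) to 1.0 (fully open); "grip_force": force on a finger pad.
Only numpy, scipy, OpenCV 4.12 (cv2) and the standard library are available. Lean on these libraries where they do the work, as an engineer would, in place of code of your own. Each camera call takes 0.05 s, during which the arm holds its last target. There are 200 camera calls.

## Working session

There is one attempt and no reset: what is moved stays moved. The work goes in short steps, Python scripts to look and compute and a tool call to move; the robot and the scene stay as the last step left them, time stands still between calls to the robot, and variables do not carry over. Pictures are saved under pics/ and viewed, at most 10 in all, crops included, and the job is handed in when it is done.

```bash
ls; mkdir -p pics
```

Run:
```python
from rig import ctrl
import cv2,numpy as np
s=ctrl.sense();print(s)
for n in("side","top"):
    im=ctrl.get_image(n);cv2.imwrite(f"pics/{n}0.png",im[:,:,::-1]);c=ctrl.calibration(n);print(n,c)
```

```text
pics
rig.py
{'clock': 0.0, 'q': array([ 1.39158464e+00,  3.85534609e-01,  6.63737038e-03, -5.11570531e-04,
       -1.19397552e+00, -2.58590087e-01]), 'qd': array([-7.86812158e-04, -1.23076632e-03,  1.12421610e-03,  8.02020415e-04,
        8.62491242e-04, -9.01583129e-05]), 'joint_efforts': array([-2.69993325e-04, -3.90659666e+01,  1.87407070e+01,  4.21963066e+00,
        1.09046622e-02, -2.04530879e-04]), 'eef_pos': array([264.70019868, 565.52295386, 221.47548992]), 'tcp_rot': array([ 3.06451584e+00, -6.82052956e-01, -6.16469189e-04]), 'contact_force': array([1.0653294 , 0.05902454, 0.38400326]), 'wrist_torque': array([ 0.02521357,  0.05213029, -0.06508224]), 'grip_force': 0.0, 'gripper_width': 0.9996906877435908}
side {'mtx': array([[593.92304953,   0.        , 312.68506734],
       [  0.        , 593.92304953, 229.79603676],
       [  0.        ,   0.        ,   1.        ]]), 'R': array([[ 0.07672311, -0.9970205 , -0.00798002],
       [-0.80472765, -0.05719637, -0.59088238],
       [ 0.58866542,  0.05175608, -0.80671825]]), 't': array([ 49.31874617, 504.96733304, 620.30347281])}
top {'mtx': array([[523.14495545,   0.        , 324.61782044],
       [  0.        , 523.14495545, 231.68015487],
       [  0.        ,   0.        ,   1.        ]]), 'R': array([[-0.0061587 , -0.99932343, -0.03625946],
       [-0.99813957,  0.00834286, -0.06039706],
       [ 0.0606587 ,  0.03582004, -0.99751564]]), 't': array([ 97.12822672, 598.57966642, 746.36211964])}
```

View pics/side0.png

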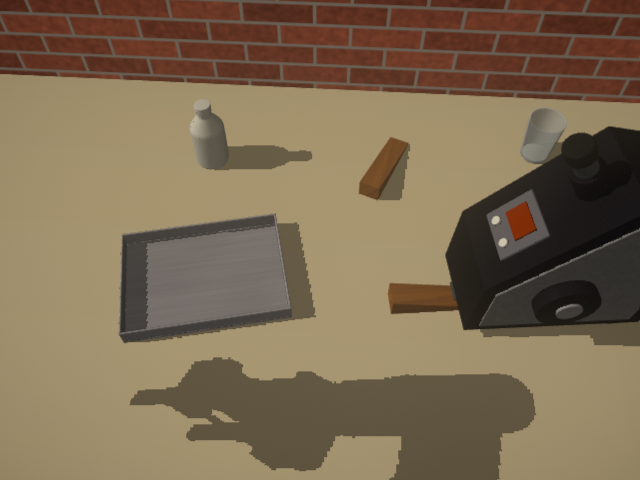

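View pics/top0.png

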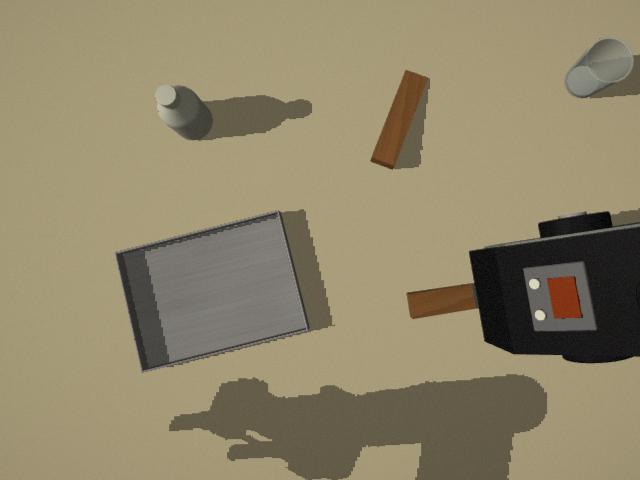

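The side view shows the jammed wedge's thick end at about (390, 285–312), the spare at (360–408, 140–197), and the tray at (122–290, 218–338). In the top view the jammed wedge's thick end is at (407–412, 293–318), and the tray's rim corners are at (117,253), (279,212), (309,329) and (143,371).

Create h.py:
```python
import cv2,numpy as np
from rig import ctrl
def ray(n,p,C=None):
    c=C or ctrl.calibration(n);R,t,K=map(np.array,(c["R"],c["t"],c["mtx"]))
    d=R.T@np.linalg.solve(K,[p[0],p[1],1.]);return -R.T@t,d/np.linalg.norm(d)
def plane(n,p,z,C=None):
    o,d=ray(n,p,C);return o+d*(z-o[2])/d[2]
def tri(a,b):
    (o1,d1),(o2,d2)=a,b
    s=np.linalg.lstsq(np.c_[d1,-d2],o2-o1,rcond=None)[0]
    p,q=o1+s[0]*d1,o2+s[1]*d2;return (p+q)/2,np.linalg.norm(p-q)
def wood(im):
    h=cv2.cvtColor(im,cv2.COLOR_RGB2HSV)
    return cv2.inRange(h,(3,120,40),(16,255,200))
def conts(m,amin=300):
    return [c for c in cv2.findContours(m,cv2.RETR_EXTERNAL,cv2.CHAIN_APPROX_NONE)[0] if cv2.contourArea(c)>amin]
```

Run:
```python
from h import *
np.set_printoptions(precision=1,suppress=True)
for n in("side","top"):
    print(n,"cam",ray(n,(0,0))[0])
    im=cv2.imread(f"pics/{n}0.png")[:,:,::-1].copy()
    m=wood(im)
    if n=="side": m[:125]=0
    for c in conts(m): print(cv2.contourArea(c),cv2.approxPolyDP(c,2.0,True)[:,0].tolist())
    cv2.imwrite(f"pics/z{n}.png",cv2.resize(im[260:340,360:500] if n=="side" else im[270:340,380:500],None,fx=5,fy=5,interpolation=cv2.INTER_NEAREST)[:,:,::-1])
a=cv2.imread("pics/zside.png");b=cv2.imread("pics/ztop.png")
w=max(a.shape[1],b.shape[1]);P=lambda x:cv2.copyMakeBorder(x,0,0,0,w-x.shape[1],0)
v=np.vstack([P(a),P(b)]);cv2.imwrite("pics/z.png",cv2.resize(v,None,fx=.78,fy=.78)); print(v.shape)
for p in[(117,253),(279,212),(309,329),(143,371)]: print(plane("top",p,28))
```

```text
side cam [ 37.4  45.9 799.2]
1684.5 [[389, 284], [388, 297], [392, 313], [458, 309], [449, 286]]
697.0 [[526, 202], [505, 213], [515, 240], [536, 229]]
1313.0 [[406, 142], [390, 137], [360, 181], [360, 193], [378, 198]]
top cam [552.8  65.3 784.2]
1584.0 [[474, 284], [407, 293], [410, 316], [414, 318], [478, 307], [474, 305], [471, 288]]
1094.5 [[573, 276], [547, 279], [554, 318], [581, 317]]
2232.5 [[406, 70], [371, 159], [390, 168], [394, 165], [427, 78]]
(750, 700, 3)
[570.  397.4  28. ]
[628.1 158.8  28. ]
[459.1 115.8  28. ]
[399.4 356.1  28. ]
```

View pics/z.png

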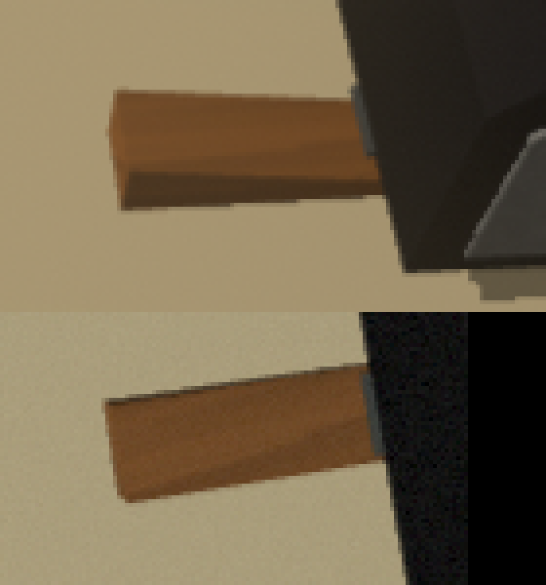

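The crop shows the end's top corners clearly: side (390.0,283.2) and (392.3,303.8); top (407.2,292.6) and (410.8,318.2). The grey foot bar is visible just at the body's edge.

Run:
```python
from h import *
np.set_printoptions(precision=1,suppress=True)
A,ea=tri(ray("side",(390.5,283.7)),ray("top",(407.7,293.1)))
B,eb=tri(ray("side",(392.8,304.3)),ray("top",(411.3,318.7)))
print("thick top corners",A,ea,B,eb,np.linalg.norm(A-B))
# direction from top-view edges: far edge (407.7,293.1)->(472,284.5) heights 31 -> ?
import itertools
for (p,q) in [((407.7,293.1),(473.5,284.3)),((411.3,318.7),(477.5,307.3))]:
    P=plane("top",p,31)
    o,d=ray("top",q)
    # intersect with sloped top: z=31-28/150*s, s horizontal dist
    f=lambda z:np.linalg.norm(plane("top",q,z)[:2]-P[:2])
    z=31
    for _ in range(20): z=31-28/150*f(z)
    Q=plane("top",q,z); print(P,Q,"yaw",np.arctan2(*(Q-P)[1::-1]))
print("bottom near corner",plane("side",(391.3,313.4),0),plane("side",(388,293),0))
T=cv2.imread("pics/top0.png")
# spare
print("spare",[plane("top",p,31) for p in((371,159),(392,167))])
# other rays: tray rim heights by two views (side far-right & top)
for s,t in [((276,219),(279,212)),((290,315),(309,329)),((122,236),(117,253)),((124,336),(143,371))]: print("tray",*tri(ray("side",s),ray("top",t)))
# foot grey
print("body front edge bottom", [plane("top",p,11) for p in((472.5,287),(478,306))])
```

```text
thick top corners [509.6 -27.9  25.1] 3.3223089693193435 [473.3 -31.7  27.1] 2.1932601664579274 36.53185134254236
[509.9 -25.5  31. ] [ 521.2 -123.2   12.7] yaw -1.4556175090183536
[473.7 -30.1  31. ] [ 488.  -128.2   12.5] yaw -1.426768301713849
bottom near corner [473.  -33.2   0. ] [508.1 -28.2   0. ]
spare [array([703.7,  24.4,  31. ]), array([691.6,  -5.8,  31. ])]
tray [629.6 159.9  12.2] 1.650361719338994
tray [456.3 118.    5.5] 1.380965768992675
tray [570.1 401.   22. ] 1.8515848274936688
tray [398.  356.1  19.8] 6.012497335235186
body front edge bottom [array([ 517.2, -122.1,   11. ]), array([ 489.7, -129.3,   11. ])]
```

The rows are not in the units I measure in: shifts go in shares of 62.5 mm and turns go in units of 0.1 rad. I convert before sending: 0.168 rad is 1.68.

>>> hand_motion(
  plan="0,0,0,0,0,1.68,1;0,0,0,0,0,1.68,1;0,0,0,0,0,1.68,1;0,0,0,0,0,1.68,1;0,0,0,0,0,1.68,1",
)

```text
clock: 0.72
eef_pos: [264.8, 565.7, 221.9]
tcp_rot: [2.516, -1.88, 0.001]
contact_force: [0.2, 0.0, -0.6]
gripper_width: 1.003
grip_force: 0.0
```

>>> hand_motion(
  plan="0,0,0,0,0,1.68,1;0.912,-0.224,0,0,0,0,1;0.912,-0.224,0,0,0,0,1;0.912,-0.224,0,0,0,0,1;0.912,-0.224,0,0,0,0,1",
)

```text
clock: 1.35
eef_pos: [349.1, 344.8, 222.2]
tcp_rot: [2.356, -2.077, 0.0]
contact_force: [0.4, -0.3, -0.3]
gripper_width: 0.997
grip_force: 0.0
```

>>> hand_motion(
  plan="0.912,-0.224,0,0,0,0,1;0.912,-0.224,0,0,0,0,1;0.912,-0.224,0,0,0,0,1;0.912,-0.224,0,0,0,0,1;0.912,-0.224,0,0,0,0,1",
)

```text
clock: 1.98
eef_pos: [454.0, 70.9, 222.5]
tcp_rot: [-2.356, 2.078, 0.0]
contact_force: [1.4, 0.7, -0.4]
gripper_width: 1.004
grip_force: 0.0
```

Create w.py:
```python
from h import *;import sys,pickle
s=ctrl.sense();C=ctrl.calibration("wrist");im=ctrl.get_image("wrist")
n=sys.argv[1];cv2.imwrite(f"pics/{n}.png",im[:,:,::-1]);pickle.dump(C,open(f"{n}.pkl","wb"))
print(s["eef_pos"].round(1),s["tcp_rot"].round(3),s["q"].round(2),"cam",ray("wrist",(0,0),C)[0].round(1),C["R"].round(2).tolist())
for c in conts(wood(im),500): print(cv2.approxPolyDP(c,4.0,True)[:,0].tolist())
```

```text
(no output)
```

>>> hand_motion(
  plan="0.64,-0.192,0,0,0,0,1;0.32,-0.208,0,0,0,0,1;0,0,0,0,0,0,1",
)

```text
clock: 2.35
eef_pos: [486.4, 15.2, 221.9]
tcp_rot: [2.352, -2.081, -0.001]
contact_force: [-0.6, 0.3, 1.3]
gripper_width: 1.002
grip_force: 0.0
```

```bash
python3 w.py w1
```

```text
[486.4  15.2 221.9] [ 2.352e+00 -2.081e+00 -1.000e-03] [ 0.37  0.15 -0.32 -0.   -1.1  -0.24] cam [494.6 -52.  384.3] [[-0.99, -0.12, 0.0], [-0.12, 0.96, 0.25], [-0.03, 0.24, -0.97]]
[[0, 107], [0, 159], [53, 191], [73, 186], [87, 152]]
[[337, 33], [321, 40], [295, 40], [294, 35], [297, 158], [339, 158]]
```

>>> hand_motion(
  plan="0.64,0,0,0,0,0,1;0.336,0,0,0,0,0,1;0,0,0,0,0,0,1",
)

```text
clock: 2.78
eef_pos: [493.2, -44.1, 222.4]
tcp_rot: [2.355, -2.079, -0.001]
contact_force: [-0.1, -0.2, -0.5]
gripper_width: 1.0
grip_force: 0.0
```

```bash
python3 w.py w2; python3 -c "
import cv2,numpy as np
cv2.imwrite('pics/w12.png',cv2.resize(np.hstack([cv2.imread('pics/w1.png'),cv2.imread('pics/w2.png')]),(800,300)))"
```

```text
[493.2 -44.1 222.4] [ 2.355e+00 -2.079e+00 -1.000e-03] [ 0.24  0.16 -0.3  -0.   -1.11 -0.11] cam [ 501.5 -111.3  384.7] [[-0.99, -0.12, -0.0], [-0.12, 0.96, 0.25], [-0.03, 0.25, -0.97]]
[[0, 170], [0, 220], [64, 259], [83, 248], [95, 217]]
[[336, 114], [332, 119], [295, 116], [297, 229], [337, 229]]
```

View pics/w12.png

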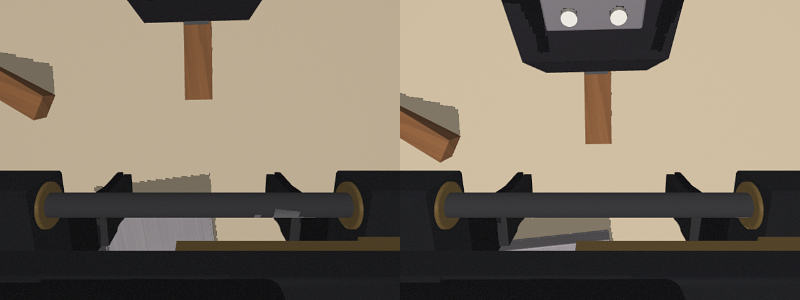

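The wrist views show the jammed wedge dead ahead; its thick-end top edge is at row 158 (w1) and 229 (w2), columns 297–338. The body's bulk lies beyond it.

Run:
```python
from h import *;import pickle
np.set_printoptions(precision=1,suppress=True)
C1,C2=(pickle.load(open(f"w{i}.pkl","rb")) for i in(1,2))
def multi(rs):
    M=sum(np.eye(3)-np.outer(d,d) for o,d in rs);b=sum((np.eye(3)-np.outer(d,d))@o for o,d in rs)
    p=np.linalg.solve(M,b);return p,[np.linalg.norm((np.eye(3)-np.outer(d,d))@(p-o)) for o,d in rs]
def edges(n):
    m=wood(cv2.imread(f"pics/{n}.png")[:,:,::-1].copy())
    out=[]
    for r in ((60,100,150) if n=="w1" else (130,170,222)):
        c=np.flatnonzero(m[r,260:400])+260;out.append((r,c.min(),c.max()+1))
    return out
for n,C in(("w1",C1),("w2",C2)):
    E=edges(n);print(n,E)
    r0=159 if n=="w1" else 230
    for k in(1,2):
        P=plane("wrist",(E[-1][k],E[-1][0]+.5),29,C)
        q=(E[0][k],E[0][0]+.5);z=29
        for _ in range(20): z=29-28/150*np.linalg.norm(plane("wrist",q,z,C)[:2]-P[:2])
        Q=plane("wrist",q,z,C);print("yaw",np.arctan2(*(Q-P)[1::-1]),P,Q)
A=[ray("wrist",(297,159),C1),ray("wrist",(297,230),C2),ray("side",(390.5,283.7)),ray("top",(407.7,293.1))]
B=[ray("wrist",(339.5,159),C1),ray("wrist",(338.5,230),C2),ray("side",(392.8,304.3)),ray("top",(411.3,318.7))]
for X in(A,B): print("wrist",*tri(X[0],X[1]),"all",*multi(X))
for C,r in((C1,159),(C2,230)): print(plane("wrist",(297,r),31,C),plane("wrist",(339,r),31,C))
```

```text
w1 [(60, np.int64(295), np.int64(338)), (100, np.int64(295), np.int64(339)), (150, np.int64(296), np.int64(339))]
yaw -1.4412972665704271 [510.4 -34.5  29. ] [ 519.5 -104.6   15.8]
yaw -1.4346425796707343 [475.4 -38.8  29. ] [ 485.  -108.9   15.8]
w2 [(130, np.int64(295), np.int64(337)), (170, np.int64(296), np.int64(338)), (222, np.int64(297), np.int64(338))]
yaw -1.4280237888120804 [510.  -33.8  29. ] [ 520.8 -109.3   14.8]
yaw -1.4327057921287074 [475.2 -38.1  29. ] [ 485.7 -113.7   14.8]
wrist [508.9 -28.   32. ] 0.4576349500701994 all [509.2 -27.5  26.5] [np.float64(0.3120720024946282), np.float64(0.7944206374867958), np.float64(1.9962647630532309), np.float64(1.4544074218942713)]
wrist [474.1 -32.2  31.4] 0.2042651416303846 all [473.6 -31.6  27. ] [np.float64(0.47222394185737404), np.float64(0.4215285899755524), np.float64(1.1517065809506721), np.float64(1.0937511260960342)]
[508.8 -27.9  31. ] [474.6 -32.1  31. ]
[509.2 -27.7  31. ] [473.6 -32.2  31. ]
```

Heights check (31–32, width 35). Descend and grip.

In the tool's units: 30 mm is 0.48, 17 mm is 0.272.

>>> hand_motion(
  plan="0.0544,0,0.96,0,0,0,1;0,0,0.96,0,0,0,1;0,0,0.8,0,0,0,1;0,0,0.48,0,0,0,1;0,0,0.272,0,0,0,1",
)

```text
clock: 3.45
eef_pos: [493.1, -46.3, 3.9]
tcp_rot: [2.356, -2.075, -0.003]
contact_force: [0.1, 0.2, 0.6]
gripper_width: 1.0
grip_force: 0.0
```

>>> hand_motion(
  plan="0,0,0,0,0,0,1;0,0,0,0,0,0,0.5;0,0,0,0,0,0,0.35;0,0,0,0,0,0,0.2;0,0,0,0,0,0,0",
  grip_force=55,
)

```text
clock: 4.08
eef_pos: [494.4, -47.6, 6.0]
tcp_rot: [-2.355, 2.078, -0.001]
contact_force: [0.2, 0.7, -1.4]
gripper_width: 0.631
grip_force: 0.0
```

>>> hand_motion(
  plan="0,0,0,0,0,0,0;0,0,0,0,0,0,0;0,0,0,0,0,0,0;0,0,0,0,0,0,0;0,0,0,0,0,0,0",
)

```text
clock: 4.7
eef_pos: [494.5, -47.5, 5.6]
tcp_rot: [-2.356, 2.078, -0.001]
contact_force: [0.7, 0.4, -0.5]
gripper_width: 0.41
grip_force: 55.0
```

>>> hand_motion(
  plan="0.0016,-0.0704,0,0,0,0.5,0;0.0016,-0.0704,0,0,0,0.5,0;0.0016,-0.0704,0,0,0,0.5,0;0.0016,-0.0704,0,0,0,0.5,0;0,0,0,0,0,0,0",
)

```text
clock: 5.32
eef_pos: [510.6, -46.3, 5.6]
tcp_rot: [2.133, -2.305, -0.003]
contact_force: [-3.0, 5.4, 4.0]
gripper_width: 0.408
grip_force: 55.0
```

Run:
```python
from h import *
s=ctrl.sense();print(s["contact_force"],s["wrist_torque"])
m=wood(ctrl.get_image("wrist"));m[260:]=0;print([cv2.approxPolyDP(c,4.,True)[:,0].tolist() for c in conts(m,200)])
```

```text
[-2.95413391  5.409132    3.95902274] [ 1.56786545  0.76352169 -0.27663122]
[[[367, 86], [359, 100], [271, 121], [266, 111], [268, 259], [367, 259]]]
```

In the tool's units: 4.4 mm is 0.0704, 4.5 mm is 0.072, -0.05 rad is -0.5.

>>> hand_motion(
  plan="0.0016,0.0704,0,0,0,-0.5,0;0.0016,0.0704,0,0,0,-0.5,0;0.0016,0.0704,0,0,0,-0.5,0;0.0016,0.0704,0,0,0,-0.5,0;0.0016,0.072,0,0,0,-0.5,0",
)

```text
clock: 6.0
eef_pos: [490.2, -47.9, 5.6]
tcp_rot: [-2.407, 2.017, -0.001]
contact_force: [1.5, 1.5, -1.0]
gripper_width: 0.409
grip_force: 55.0
```

>>> hand_motion(
  plan="0.0016,0.072,0,0,0,-0.5,0;0.0016,0.072,0,0,0,-0.5,0;0.0016,0.072,0,0,0,-0.5,0;0,0,0,0,0,0,0",
)

```text
clock: 6.5
eef_pos: [477.1, -50.8, 5.6]
tcp_rot: [-2.551, 1.832, -0.001]
contact_force: [0.1, 5.4, -0.6]
gripper_width: 0.407
grip_force: 55.0
```

>>> hand_motion(
  plan="0.0016,-0.0704,0,0,0,0.5,0;0.0016,-0.0704,0,0,0,0.5,0;0.0016,-0.0704,0,0,0,0.5,0;0.0016,-0.0704,0,0,0,0.5,0;0.0016,-0.0704,0,0,0,0.5,0",
)

```text
clock: 7.12
eef_pos: [496.3, -47.1, 5.6]
tcp_rot: [2.298, -2.137, -0.004]
contact_force: [-3.8, 4.0, 6.5]
gripper_width: 0.411
grip_force: 55.0
```

>>> hand_motion(
  plan="0.0016,-0.0704,0,0,0,0.5,0;0.0016,-0.0704,0,0,0,0.5,0;0.0016,-0.0704,0,0,0,0.5,0;0,0,0,0,0,0,0",
)

```text
clock: 7.62
eef_pos: [509.1, -46.6, 5.6]
tcp_rot: [2.13, -2.304, -0.005]
contact_force: [-4.5, 6.9, 6.4]
gripper_width: 0.408
grip_force: 55.0
```

```bash
python3 w.py w3
```

Run:
```python
from h import *
im=ctrl.get_image("top");cv2.imwrite("pics/top3.png",im[:,:,::-1])
```

```text
[509.1 -46.6   5.6] [ 2.13  -2.304 -0.005] [ 0.23  0.47 -0.52 -0.   -0.59 -0.3 ] cam [ 504.4 -114.1  168. ] [[-1.0, 0.08, 0.0], [0.08, 0.97, 0.25], [0.02, 0.25, -0.97]]
[[269, 349], [270, 375], [367, 374], [367, 349]]
[[367, 86], [357, 89], [355, 101], [266, 122], [268, 307], [367, 307]]
```

View pics/w3.png

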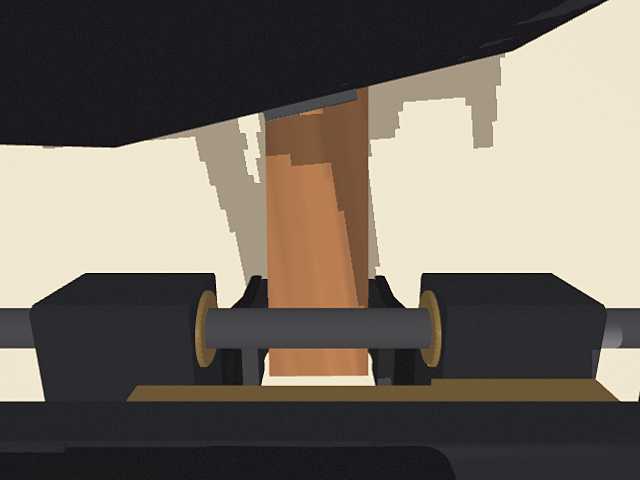

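The wedge is firmly held (thick end at row 375, cols 269–367), with the foot bar (265–357, rows 90–120) still on it. I'll top up the swing slightly, then straighten while pulling out.

In the tool's units: -1.8 mm is -0.0288, 0.02 rad is 0.2.

>>> hand_motion(
  plan="0,-0.0288,0,0,0,0.2,0;0,0,0,0,0,0,0",
)

```text
clock: 7.98
eef_pos: [510.6, -46.6, 5.7]
tcp_rot: [2.108, -2.324, -0.006]
contact_force: [-6.0, 8.5, 7.1]
gripper_width: 0.406
grip_force: 55.0
```

>>> hand_motion(
  plan="-0.048,0.064,0,0,0,-0.45,0;-0.08,0.064,0,0,0,-0.45,0;-0.096,0.064,0,0,0,-0.45,0;-0.096,0.064,0,0,0,-0.45,0;-0.096,0.048,0,0,0,-0.35,0",
)

```text
clock: 8.6
eef_pos: [493.5, -23.3, 5.6]
tcp_rot: [2.348, -2.082, 0.001]
contact_force: [2.5, -11.7, 0.1]
gripper_width: 0.407
grip_force: 55.0
```

>>> hand_motion(
  plan="-0.128,0,0,0,0,0,0;-0.128,0,0,0,0,0,0;-0.128,0,0,0,0,0,0;-0.128,0,0,0,0,0,0;-0.128,0,0,0,0,0,0",
)

```text
clock: 9.22
eef_pos: [489.1, 18.8, 5.6]
tcp_rot: [2.35, -2.085, -0.0]
contact_force: [-0.3, -0.7, 0.4]
gripper_width: 0.41
grip_force: 55.0
```

In the tool's units: -15 mm is -0.24, -50 mm is -0.8.

>>> hand_motion(
  plan="-0.24,0,0,0,0,0,0;-0.4,0,0,0,0,0,0;-0.4,0,0,0,0,0,0;0,0,-0.48,0,0,0,0;0,0,-0.8,0,0,0,0",
)

```text
clock: 9.85
eef_pos: [479.7, 84.1, 84.6]
tcp_rot: [2.348, -2.079, -0.004]
contact_force: [1.9, 0.2, -0.2]
gripper_width: 0.41
grip_force: 55.0
```

>>> hand_motion(
  plan="0,0,-0.48,0,0,0,0;0,0,0,0,0,0,0",
)

```text
clock: 10.1
eef_pos: [482.7, 85.0, 117.7]
tcp_rot: [-2.348, 2.079, -0.003]
contact_force: [0.0, 0.6, -1.7]
gripper_width: 0.414
grip_force: 55.0
```

Run:
```python
from h import *
T=[ctrl.get_image(n) for n in("side","top")]
cv2.imwrite("pics/b.png",cv2.resize(np.hstack(T),(800,300))[:,:,::-1])
for n,i in zip(("side","top"),T): cv2.imwrite(f"pics/{n}4.png",i[:,:,::-1])
```

```text
(no output)
```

View pics/b.png

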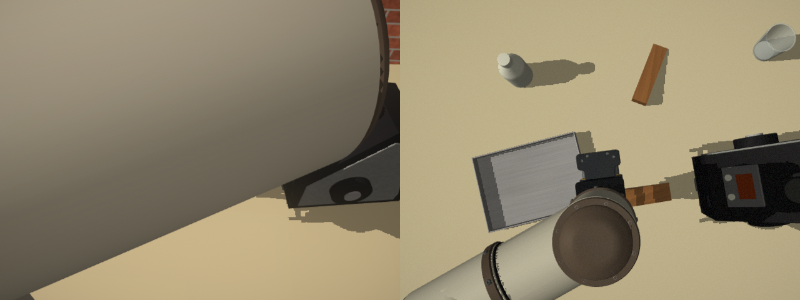

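The refractometer is down and the wedge is held clear of it. Next I measure the tray rim from both initial views.

Run:
```python
from h import *
np.set_printoptions(precision=1,suppress=True)
K={}
for n in("side","top"):
    h=cv2.cvtColor(cv2.imread(f"pics/{n}0.png"),cv2.COLOR_BGR2HSV)
    m=cv2.inRange(h,(0,0,0),(180,60,255));m[:,320:]=0;m[:200]=0
    m=cv2.morphologyEx(m,cv2.MORPH_OPEN,np.ones((5,5)))
    c=max(conts(m),key=cv2.contourArea);a=cv2.approxPolyDP(c,5,True)[:,0];print(n,a.tolist());K[n]=a
def near(a,p): return a[np.argmin(np.linalg.norm(a-np.array(p),axis=1))]+.5
P=[]
for s,t in [((276,219),(279,212)),((290,315),(309,329)),((122,236),(117,253)),((124,336),(143,371))]:
    s,t=near(K["side"],s),near(K["top"],t);p,e=tri(ray("side",s),ray("top",t));print(p,e,plane("top",t,28),plane("side",s,28));P.append(plane("top",t,28))
P=np.array(P);c=P.mean(0);v=(P[2]+P[3]-P[0]-P[1])[:2];v/=np.linalg.norm(v);print("c",c,"yaw wedge",np.arctan2(-v[1],-v[0]))
s=ctrl.sense();g=c[:2]+57.5*v;R=cv2.Rodrigues(s["tcp_rot"])[0];print("target",g,"tool delta",R.T@(np.r_[g,118]-s["eef_pos"]),"toolx yaw",np.arctan2(R[1,0],R[0,0]))
```

```text
side [[275, 214], [122, 234], [123, 341], [290, 317]]
top [[279, 211], [115, 252], [141, 371], [308, 330]]
[629.1 158.8  25.1] 0.6809716651745698 [628.8 158.1  28. ] [626.9 158.7  28. ]
[453.7 118.    2.4] 0.45800545574750773 [457.  116.5  28. ] [440.4 115.5  28. ]
[570.8 400.5  25.7] 0.2830211217649186 [570.7 399.6  28. ] [569.2 399.3  28. ]
[395.  361.    8.1] 9.483478859684093 [398.7 358.3  28. ] [385.3 348.1  28. ]
c [513.8 258.1  28. ] yaw wedge -1.3346759924741691
target [500.4 314. ] tool delta [-226.2  -47.2   -3.1] toolx yaw -1.4506102586116532
```

>>> hand_motion(
  plan="-0.64,-0.144,0,0,0,0,0;-0.896,-0.176,0,0,0,0,0;-0.896,-0.176,0,0,0,0,0;-0.8,-0.176,0,0,0,0,0;-0.384,-0.08,0,0,0,0,0",
)

```text
clock: 10.82
eef_pos: [500.0, 315.3, 113.1]
tcp_rot: [2.35, -2.08, -0.001]
contact_force: [0.9, -1.1, -0.8]
gripper_width: 0.408
grip_force: 55.0
```

>>> hand_motion(
  plan="0,0,0,0,0,-0.58,0;0,0,0,0,0,-0.58,0;0,0,0.64,0,0,0,0;0,0,0.48,0,0,0,0;0,0,0,0,0,0,0",
)

```text
clock: 11.45
eef_pos: [498.8, 310.8, 41.9]
tcp_rot: [2.459, -1.94, -0.002]
contact_force: [-0.3, 1.1, -1.3]
gripper_width: 0.407
grip_force: 55.0
```

In the tool's units: 15 mm is 0.24, 10 mm is 0.16.

>>> hand_motion(
  plan="0,0,0.24,0,0,0,0;0,0,0.16,0,0,0,0;0,0,0.064,0,0,0,0;0,0,0,0,0,0,0",
)

```text
clock: 11.95
eef_pos: [501.1, 313.2, 16.6]
tcp_rot: [2.467, -1.944, 0.0]
contact_force: [1.6, 1.7, -1.0]
gripper_width: 0.409
grip_force: 55.0
```

>>> hand_motion(
  plan="0,0,0.016,0,0,0,0;0,0,0.016,0,0,0,0;0,0,0.016,0,0,0,0;0,0,0,0,0,0,0",
)

```text
clock: 12.45
eef_pos: [501.0, 313.2, 13.5]
tcp_rot: [2.467, -1.944, -0.0]
contact_force: [-0.7, -0.4, -1.0]
gripper_width: 0.411
grip_force: 55.0
```

>>> hand_motion(
  plan="0,0,0.032,0,0,0,0;0,0,0.016,0,0,0,0;0,0,0.016,0,0,0,0;0,0,0,0,0,0,0;0,0,0,0,0,0,0",
)

```text
clock: 13.08
eef_pos: [501.1, 313.3, 9.6]
tcp_rot: [-2.467, 1.944, -0.0]
contact_force: [0.3, 0.2, -0.9]
gripper_width: 0.411
grip_force: 55.0
```

>>> hand_motion(
  plan="0,0,0.008,0,0,0,0;0,0,0,0,0,0,0",
)

```text
clock: 13.32
eef_pos: [501.1, 313.2, 9.1]
tcp_rot: [2.467, -1.945, -0.0]
contact_force: [0.1, 0.1, -0.5]
gripper_width: 0.408
grip_force: 55.0
```

In the tool's units: 0.5 mm is 0.008.

>>> hand_motion(
  plan="0,0,0.008,0,0,0,0;0,0,0,0,0,0,0.5;0,0,0,0,0,0,0.6;0,0,0,0,0,0,0.8;0,0,0,0,0,0,0.9",
)

```text
clock: 13.95
eef_pos: [501.1, 313.3, 8.6]
tcp_rot: [-2.467, 1.944, -0.0]
contact_force: [-0.5, -0.6, 0.6]
gripper_width: 0.739
grip_force: 0.0
```

>>> hand_motion(
  plan="0,0,0,0,0,0,0.9;0,0,-0.32,0,0,0,0.9;0,0,-0.8,0,0,0,0.9;0,0,-0.96,0,0,0,0.9;0,0,-0.96,0,0,0,0.9",
)

```text
clock: 14.58
eef_pos: [500.8, 313.0, 200.4]
tcp_rot: [2.467, -1.944, -0.0]
contact_force: [0.2, 0.4, -0.7]
gripper_width: 0.899
grip_force: 0.0
```

>>> hand_motion(
  plan="-0.8,0,-0.32,0,0,0,0.9;-0.96,0,0,0,0,0,0.9;-0.96,0,0,0,0,0,0.9;-0.96,0,0,0,0,0,0.9;0,0,0,0,0,0,0.9",
)

```text
clock: 15.2
eef_pos: [445.3, 540.3, 216.7]
tcp_rot: [2.471, -1.938, -0.0]
contact_force: [0.2, -0.6, 0.7]
gripper_width: 0.9
grip_force: 0.0
```

Run:
```python
from h import *
T=[ctrl.get_image(n) for n in("side","top")]
cv2.imwrite("pics/end.png",np.hstack([cv2.resize(t,(400,300)) for t in T])[:,:,::-1])
```

```text
(no output)
```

View pics/end.png

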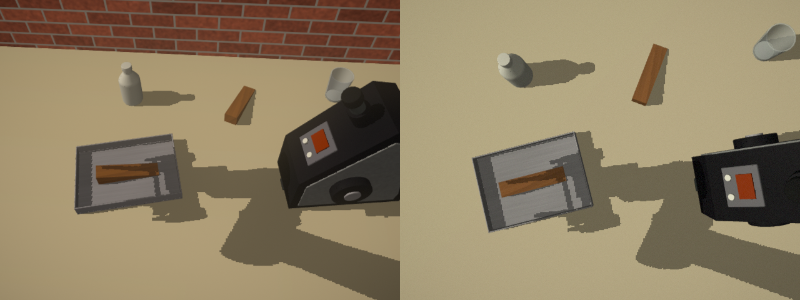

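The wedge lies flat in the middle of the tray (side view about (127,173), top view about (532,183)). The refractometer is down, the spare is untouched, and the arm is clear.

```bash
python3 -c "
from rig import ctrl
print(ctrl.hand_in())"
```

```text
the job is handed in; nothing more can be done
None
```

I rocked the wedge loose (away, towards, away, about 20 mm each time), slid it out so the refractometer settled on its own foot, laid it flat in the tray and left the spare alone; the job is handed in at about 15 s of robot time, and no verdict came back.

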